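Find the heavy side of a mixing drum by its crank and hold it down

ROBOT

A 6-joint arm with a two-finger parallel gripper is mounted at the origin on a cart in front of the work surface, level with it; the furniture and walls round the work are solid. World frame = base frame: x ahead of the robot, y to its left, z up, the work surface at z = 0. Lengths are in m, angles in rad, forces in N, time in s.
With the tool pointing down it reaches from about 0.375 to 0.9 m from the base axis. Payload 3.1 kg.
Tool frame: the origin (TCP) lies on the centre line of the jaws, within the pads' length; the fingertips stand 19 mm ahead of it and the grasp point (between the pads) is the TCP; y points along the fingers, x is the direction in which the jaws open and shut, and the axes are right-handed (so a half turn about y gives the same grasp; the last joint's range is limited). The gripper opens to 85 mm and grips with 20 to 120 N. Pads are 22 mm wide; open, the fingers measure 114 mm over their backs; the gripper's body (76 mm by 85 mm) begins 54 mm behind the grasp point. The pads swing forward as they close: fully open they stand 13 mm farther back than shut.
Start: joints at [0.933, 0.527, 1.433, -0, 1.181, -0.178], TCP at [0.277, 0.56, 0.25] pointing down, gripper open.
Joint ranges: [-3.08, 3.08], [-0.75, 2.2], [0.22, 2.44], [-1.43, 4.57], [0, 2.65], [-2.85, 2.85]. Speed limits (rad/s): [2.79, 2.79, 3.14, 3.14, 3.14, 3.14].

INTERFACE

Orientations are given as a unit quaternion [x, y, z, w].
In Python, from station import * gives the robot as it stands.
- The arm moves only by the tool step_arm, never from a script. Its argument "moves" is a list of rows, each a list of 7 numbers: the turn, a rotation vector about the tool's x, y, z in rad, then the shift along the tool's x, y, z in cm, then the closure, from -1 (fully open) to 1 (shut). A call has 1 to 12 rows; each row is the pose to reach, as a shift and turn from the pose measured when the call began, along the tool's axes at that moment; what a row does not reach only later rows make up. A row lasts 1/8 s, in which the tool goes at most 62.5 mm and 10.7 degrees, less where a joint would pass 70% of its speed; a pose out of reach is approached as far as the arm can. A call with a gripper value outside its range is refused whole. The fingers move at their own pace and stop on an object; "grip_force" is the grip in N (left out, the last holds). Time passes only in rows, so rows that repeat a pose let the fingers close. It gives the time, the measured TCP pose, the force and the opening at its end, in the units of the state.
- sense(): the state, without advancing time (a new reading comes with each control period).
- snapshot(name): name is "scene" or "side" or "wrist"; returns a dict with "frame" (400x640x3 uint8, red, green, blue), "z_map" (400x640 float32, m along the optical axis (not along the pixel's ray), 0 where there is no reading), "vfov" (degrees; the focal length in pixels is half the picture's height over the tangent of half this angle, whatever the lens; pixels are square), "cx", "cy" (the principal point, pixels), "xyz" and "orientation" of the camera in the world. Camera axes: x right, y down, z forward; pixel columns grow to the right and rows downward; lengths in m; the calibration is good to about 2 mm. The wrist camera is an equidistant fisheye: a pixel r from the principal point sees the ray r / f radians off the axis. A picture is of the moment at which its call begins.
- sign_off(): hands the job in, once; it reports no verdict.
The state is a dict: "t": time; "q": joint angles; "qd": joint speeds; "tau": joint torques, N m; "tcp_pos": TCP position; "tool_rot": TCP orientation; "force": force on the tool from outside, world axes, zero at the start; "ft_torque": the same for the moment, N m; "finger_gap": opening from 0.0 (shut) to 1.0 (fully open).
Only numpy, scipy, OpenCV 4.12 (cv2) and the standard library are available. Lean on these libraries where they do the work, as an engineer would, in place of code of your own. Each camera call takes 0.05 s, during which the arm holds its last target.

TASK

The small mixing drum on the stand is out of balance: somewhere inside it a weight sits off the axle, and nothing shows from outside where. Take the crank by its black hand grip, turn the drum through at least one whole turn to feel where its heavy side is, then bring it to rest with the heavy side straight down, and finish while still holding the hand grip, so that a balance weight can be fitted at the top. Leave the jars and the dropper bottle beside it standing where they are.

Things in the scene. Friction and masses are not known exactly. Their poses are not given: they have to be found in the camera images.
- stand: White stand fixed to the worktop: base plate 200 x 130 mm, two bearing posts 147 mm tall carrying a level axle 125 mm above the worktop. Origin on the worktop under the middle of the drum; x runs along the axle away from the crank (the crank is on the -x side, towards the robot), y to the left as the robot sees it, z up. Place and yaw differ from run to run.
- drum_middle (a point): Middle of the closed steel drum, on the axle: 120 mm diameter, 94 mm long. The unseen weight in it is fast, turns with it, and sits 36 mm off the axle in a direction that differs from run to run relative to the crank. When level with the axle it pulls with 0.16 to 0.24 N m (differs from run to run). Drum and crank are otherwise in balance.
- hub (a point): Point on the axle line in front of the crank, in the plane of the middle of the hand grip: 134 mm from the stand's origin towards the crank (stand -x), 125 mm above the worktop. Empty air; the middle of the hand grip circles round it at 45 mm radius. Axes as the stand's.
- grip (a point): Middle of the crank's black hand grip: a cylinder 17 mm in diameter, 48 mm long, parallel to the axle, that revolves freely on its pin (its own turn about its length means nothing). It stands clear in front of the crank arm, nothing above it. It can be pinched from above, fingers on its left and right, and led round its circle with the hand always pointing down.
- drum (a joint): Turn of drum and crank, rad: 0 with the hand grip straight above the axle, growing as the grip goes from there towards the stand's +y; counts on over several turns both ways. Tells nothing of the heavy side. The bearings drag with about 0.27 N m of dry friction, alike both ways, a little more than the weight's pull: the drum stays where it is left, but takes more or less effort to turn.
- jar: Bystander: white ointment jar with white screw lid, 62 mm diameter, 58 mm tall; origin at the centre of its underside.
- lidded_jar: Bystander: small ointment jar with a blue lid, 50 mm diameter, 46 mm tall; origin at the centre of its underside.
- dropper: Bystander: amber dropper bottle, 42 mm diameter, 134 mm tall; origin at the centre of its underside.

How it is judged:
On the way:
1. the drum has been turned about one whole turn, either way ((value of joint drum above 5.2 rad or value of joint drum below -5.2 rad)).
At the end, for the whole second after the job is handed in: The fingers hold the crank's hand grip (more than 3 N) with the drum at rest and its heavy side straight down, within about 15 degrees either way (y of slug_mass in the frame of stand between -0.0095 and 0.0095 m and z of slug_mass in the frame of stand below 0.125 m and velocity of joint drum between -0.1 and 0.1 rad/s and distance between the grasp point and grip below 0.04 m and contact force between the fingers and sleeve above 3 N); the arm keeps its last pose, push and grip.
It fails at once if a bystander was shoved or knocked over (distance of any of jar, dropper, lidded_jar from where it was at the start of the episode above 0.02 m or angle between dropper's own z axis and vertical above 0.5 rad).
It also fails if it takes over 67 s, if anything falls off the work surface, if the arm or the gripper's body presses on something with over 40 N, if the wrist force passes 120 N, or if a joint passes its speed limit or range.

## Working session

There is one attempt and no reset: what is moved stays moved. The work goes in short steps, Python scripts to look and compute and a tool call to move; the robot and the scene stay as the last step left them, time stands still between calls to the robot, and variables do not carry over. Pictures are saved under pics/ and viewed, and the job is handed in when it is done.

Besides the shell and the picture viewer there is one more tool, called after ">>>" as name([rows], argument=value, ...), one row to a line, values as JSON. step_arm: Moves the arm, as the interface text tells. Its arguments: {"type":"object","properties":{"moves":{"type":"array","items":{"type":"array","items":{"type":"number"}}},"grip_force":{"type":"number"}},"required":["moves"]}

```bash
mkdir -p pics; ls
python3 - <<'E'
from station import *
import cv2
print(sense())
for n in ["scene","side","wrist"]:
    s=snapshot(n)
    cv2.imwrite(f"pics/{n}0.png",s["frame"][:,:,::-1])
    print(n,s["vfov"],s["cx"],s["cy"],s["xyz"],s["orientation"])
E
```

```text
pics
{'t': 0.0, 'q': array([ 9.33465038e-01,  5.28479148e-01,  1.43391179e+00, -1.64386482e-05,
        1.18139400e+00, -1.78538394e-01]), 'qd': array([-1.03332064e-03, -2.05021069e-03,  1.19002831e-03, -8.18689785e-05,
       -3.67843830e-05,  1.27446534e-04]), 'tau': array([-4.99940088e-04, -4.42362785e+01, -1.78018302e+01, -2.43993163e-04,
        8.54230835e-03,  2.83879416e-05]), 'tcp_pos': array([0.27637918, 0.55981261, 0.24932258]), 'tool_rot': array([ 0.60088596,  0.37249011, -0.37392719, -0.60030462]), 'force': array([0.01112539, 0.07748144, 0.39250246]), 'ft_torque': array([ 0.01738124, -0.01086591, -0.02995946]), 'finger_gap': 0.9994107196252825}
scene 51.32415311266747 318.3802123603395 194.76627628538338 [-0.13967965  0.16899781  0.83036251] [-0.49681375  0.77588073 -0.33322069  0.20037254]
side 54.51333411477472 317.5588380305456 202.74393387643678 [ 0.11258939 -0.90986419  0.65644296] [ 0.85076836 -0.2077185   0.11871366 -0.46792444]
wrist 65.70646984690485 328.7860807341811 198.2495937073641 [0.20356396 0.5962006  0.37234923] [0.8381682  0.52099288 0.08461259 0.13740883]
```

View pics/scene0.png

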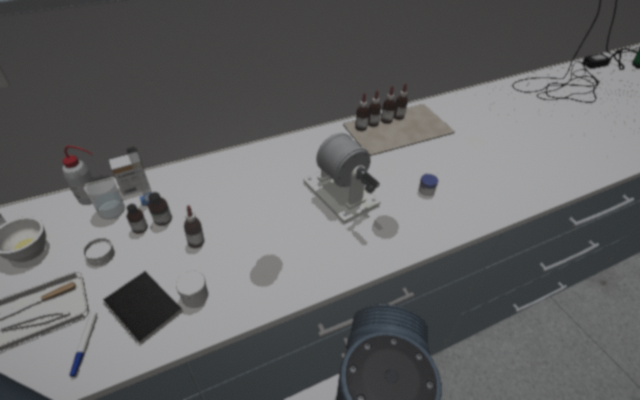

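View pics/side0.png

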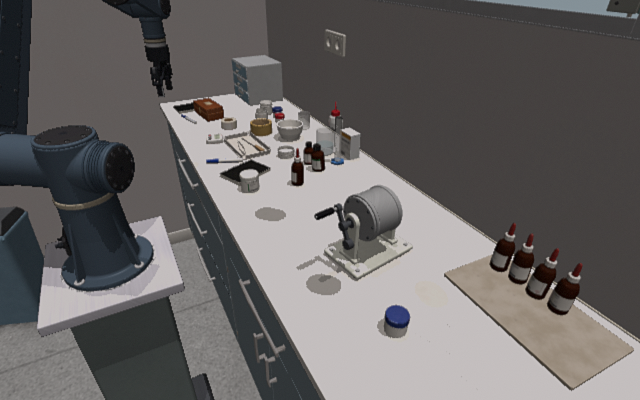

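View pics/wrist0.png

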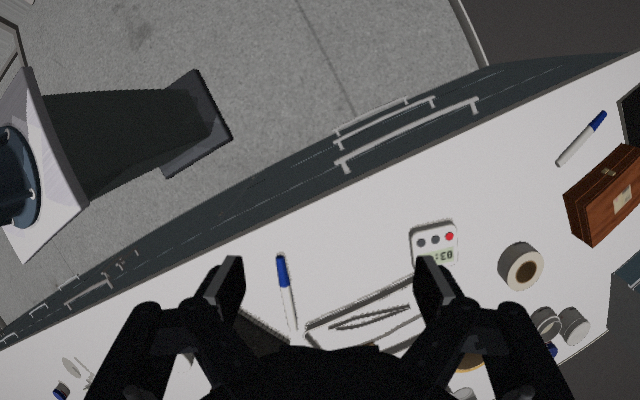

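```bash
cat > h.py <<'E'
from station import *
import numpy as np, cv2
from scipy.spatial.transform import Rotation as R
def cloud(s):
    h,w=s["z_map"].shape; f=h/2/np.tan(np.radians(s["vfov"])/2)
    u,v=np.meshgrid(np.arange(w),np.arange(h)); z=s["z_map"]
    P=np.stack([(u-s["cx"])/f*z,(v-s["cy"])/f*z,z],-1)
    return P@R.from_quat(s["orientation"]).as_matrix().T+s["xyz"]
E
python3 - <<'E'
from h import *
for n,(x0,x1,y0,y1) in {"scene":(290,450,120,240),"side":(300,430,170,340)}.items():
    s=snapshot(n); P=cloud(s); z=s["z_map"]
    im=s["frame"][y0:y1,x0:x1,::-1]
    cv2.imwrite(f"pics/{n}_c.png",cv2.resize(im,None,fx=4 if n=="scene" else 3.5,fy=4 if n=="scene" else 3.5,interpolation=cv2.INTER_CUBIC))
    np.savez(n+".npz",P=P,f=s["frame"],z=z)
    print(n,np.median(P[...,2][z>0]))
    fr=s["frame"].astype(int)
    # dark points in workspace above table
    m=(z>0)&(fr.max(-1)<60)&(P[...,2]>0.06)&(P[...,2]<0.25)&(P[...,0]>0.3)&(P[...,0]<0.75)
    m[:y0]=0;m[y1:]=0;m[:,:x0]=0;m[:,x1:]=0
    Q=P[m];print(len(Q),np.percentile(Q,[2,25,50,75,98],axis=0))
E
```

```text
scene 0.0012617306353519542
248 [[ 0.44728028 -0.31101978  0.08477042]
 [ 0.4772257  -0.28373464  0.11327596]
 [ 0.50813535 -0.26950407  0.1313624 ]
 [ 0.51836771 -0.26360372  0.1673259 ]
 [ 0.61343503 -0.21276705  0.17344051]]
side 0.024175645622936837
1137 [[ 0.45220904 -0.32865033  0.08149904]
 [ 0.51206751 -0.3097185   0.10994653]
 [ 0.55791812 -0.29133161  0.13389531]
 [ 0.56333401 -0.27501956  0.15739694]
 [ 0.63920622 -0.2317019   0.17473891]]
```

```bash
ls pics
```

```text
scene0.png
scene_c.png
side0.png
side_c.png
wrist0.png
```

View pics/scene_c.png

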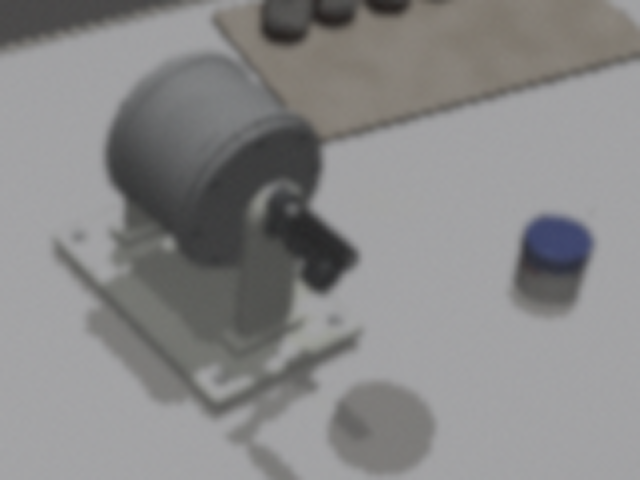

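View pics/side_c.png

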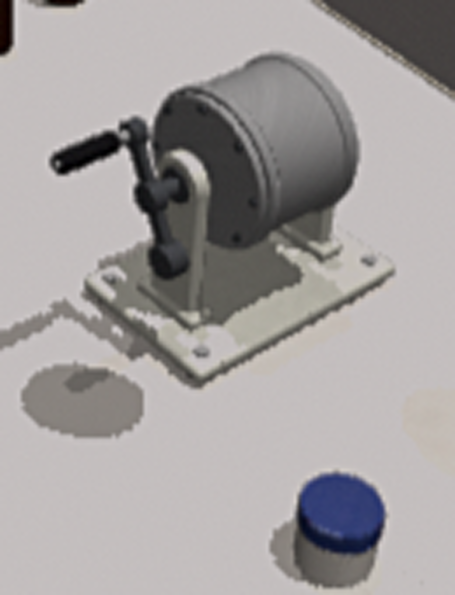

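```bash
cat > fit.py <<'E'
from h import *
from scipy.optimize import least_squares
D={n:np.load(n+".npz") for n in("scene","side")}
pts=[]
for n in D:
    P=D[n]["P"];fr=D[n]["f"].astype(int);z=D[n]["z"]
    m=(z>0)&(P[...,2]>0.095)&(P[...,2]<0.2)&(abs(P[...,0]-0.57)<0.13)&(abs(P[...,1]+0.23)<0.13)
    pts.append(P[m]); print(n,m.sum(),P[m].mean(0))
def fit(Q,x0):
    def res(p,Q=Q):
        a=p[2];d=np.array([np.cos(a),np.sin(a)])
        r=Q[:,:2]-p[:2]; lat=-r[:,0]*d[1]+r[:,1]*d[0]
        return np.hypot(lat,Q[:,2]-0.125)-0.06
    for k in range(15):
        e=np.array(res(x0)); ax=(Q[:,:2]-x0[:2])@[np.cos(x0[2]),np.sin(x0[2])]
        q=Q[(abs(e)<max(0.004,0.02/(k+1)))]
        x0=least_squares(res,x0,args=(q,),loss="soft_l1",f_scale=0.002).x
    return x0,q,res(x0,q).std()
for nm,Q in [("scene",pts[0]),("side",pts[1]),("both",np.vstack(pts))]:
    x,q,s=fit(Q,np.array([0.58,-0.23,0.8]))
    ax=(q[:,:2]-x[:2])@[np.cos(x[2]),np.sin(x[2])]
    print(nm,x,len(q),s,np.percentile(ax,[1,3,50,97,99]), x[:2]+np.percentile(ax,[2,98]).mean()*np.array([np.cos(x[2]),np.sin(x[2])]))
P=D["side"]["P"]; fr=D["side"]["f"]
for v in range(205,222):
    print(v,[ (u,np.round(P[v,u],3).tolist()) for u in range(312,336,3) if fr[v,u].max()<70 ])
E
python3 fit.py
```

```text
scene 2196 [ 0.57056159 -0.25624134  0.15237453]
side 2795 [ 0.57172462 -0.29245772  0.14989175]
scene [-2.06022523 -0.89743108  0.22958277] 1178 0.0019320413238367645 [2.58492578 2.59474495 2.73242177 2.77941699 2.78202558] [ 0.55444711 -0.28637351]
side [-1.12481115 -0.53099591  0.15221186] 1446 0.001627029146154795 [1.70222971 1.703491   1.74590984 1.78871653 1.79381805] [ 0.60140738 -0.26619681]
both [-6.98081045 -2.40204921  0.27447767] 1916 0.0018176669556616701 [7.72706216 7.73721573 7.86570143 7.91633198 7.92049628] [ 0.55132178 -0.28111538]
205 []
206 []
207 []
208 [(330, [0.485, -0.268, 0.174])]
209 [(327, [0.477, -0.27, 0.175]), (330, [0.484, -0.271, 0.174]), (333, [0.491, -0.272, 0.172])]
210 [(324, [0.469, -0.269, 0.174]), (327, [0.475, -0.272, 0.174]), (330, [0.482, -0.274, 0.173]), (333, [0.49, -0.274, 0.171])]
211 [(324, [0.467, -0.273, 0.175]), (327, [0.475, -0.274, 0.173]), (330, [0.481, -0.277, 0.172]), (333, [0.49, -0.273, 0.168])]
212 [(321, [0.459, -0.274, 0.175]), (324, [0.466, -0.275, 0.173]), (327, [0.473, -0.277, 0.172]), (330, [0.482, -0.275, 0.169]), (333, [0.49, -0.275, 0.166])]
213 [(318, [0.451, -0.276, 0.176]), (321, [0.458, -0.277, 0.174]), (324, [0.465, -0.277, 0.172]), (327, [0.472, -0.278, 0.17]), (330, [0.481, -0.277, 0.167])]
214 [(318, [0.449, -0.279, 0.176]), (321, [0.455, -0.281, 0.175]), (324, [0.464, -0.279, 0.171]), (327, [0.472, -0.278, 0.168]), (330, [0.482, -0.275, 0.163])]
215 [(315, [0.445, -0.273, 0.17]), (318, [0.449, -0.279, 0.173]), (321, [0.456, -0.28, 0.171]), (324, [0.465, -0.278, 0.167]), (327, [0.473, -0.277, 0.164])]
216 [(315, [0.443, -0.276, 0.17]), (318, [0.448, -0.281, 0.171]), (321, [0.457, -0.279, 0.168]), (324, [0.464, -0.279, 0.165])]
217 [(315, [0.444, -0.274, 0.166]), (318, [0.448, -0.281, 0.169]), (321, [0.455, -0.283, 0.168])]
218 [(318, [0.448, -0.282, 0.167])]
219 [(318, [0.448, -0.281, 0.163])]
220 []
221 []
```

```bash
cat > fit2.py <<'E'
from fit import D,pts,np,least_squares
import cv2
for nm,Q in [("scene",pts[0]),("side",pts[1]),("both",np.vstack(pts))]:
    p=np.array([0.6,-0.255,0.2])
    for k in range(30):
        d=np.array([np.cos(p[2]),np.sin(p[2])])
        def res(y,Q):
            d=np.array([np.cos(y[1]),np.sin(y[1])]);r=Q[:,:2]-p[:2]-y[0]*np.array([-np.sin(p[2]),np.cos(p[2])])
            return np.hypot(-r[:,0]*d[1]+r[:,1]*d[0],Q[:,2]-0.125)-0.06
        ax=(Q[:,:2]-p[:2])@d
        q=Q[(abs(res([0,p[2]],Q))<max(.005,.02/(k+1)))&(abs(ax)<0.055)]
        y=least_squares(res,[0,p[2]],args=(q,),loss="soft_l1",f_scale=.002).x
        p=np.r_[p[:2]+y[0]*np.array([-d[1],d[0]]),y[1]]
        d=np.array([np.cos(p[2]),np.sin(p[2])]);ax=(q[:,:2]-p[:2])@d
        p[:2]+=d*np.percentile(ax,[1,99]).mean()*.5
    print(nm,p,len(q),res([0,p[2]],q).std(),np.percentile(ax,[1,99]))
for n in D:
    P=D[n]["P"];z=D[n]["z"]
    m=(z>0)&(P[...,2]>0.006)&(P[...,2]<0.022)&(abs(P[...,0]-0.57)<0.17)&(abs(P[...,1]+0.25)<0.13)
    m=cv2.morphologyEx(m.astype(np.uint8),cv2.MORPH_OPEN,np.ones((3,3)))
    k,l,st,c=cv2.connectedComponentsWithStats(m); 
    print(n,sorted(st[1:,4])[-4:])
    Q=P[m>0]; r=cv2.minAreaRect(Q[:,:2].astype(np.float32)*1000);print(r,np.median(Q[:,2]),r[2])
E
python3 fit2.py | tail -8
```

```text
221 []
scene [ 0.60539915 -0.27399113  0.18156679] 1187 0.0022096612051551554 [-0.04666749  0.04666749]
side [ 0.60286793 -0.26598018  0.1497744 ] 1488 0.001766893755707842 [-0.04616152  0.04616152]
both [ 0.60240549 -0.26647094  0.14036049] 2133 0.0019899350032406937 [-0.04518794  0.04518794]
scene [np.int32(1429)]
((604.02783203125, -269.19775390625), (202.2188720703125, 132.56500244140625), 9.824939727783203) 0.01650889298193481 9.824939727783203
side [np.int32(1715)]
((604.5048217773438, -270.2828369140625), (202.43646240234375, 130.1960906982422), 9.172078132629395) 0.01846102303483166 9.172078132629395
```

```bash
cat > g.py <<'E'
from h import *
ORG=np.array([0.604,-0.2697,0]); YAW=np.radians(9.5)
S=R.from_euler('z',YAW).as_matrix()   # columns = stand axes in world
def st(P): return (P-ORG)@S
def wd(p): return ORG+S@np.asarray(p)
E
python3 - <<'E'
from g import *
s=sense();M=R.from_quat(s["tool_rot"]).as_matrix();print("tool axes cols\n",M.round(3))
w=np.array([0.20356396,0.5962006,0.37234923]);print("cam in tool",M.T@(w-s["tcp_pos"]))
d=np.load("side.npz");P=st(d["P"]);f=d["f"];z=d["z"]
for lo in np.arange(-.17,-.04,.005):
    m=(z>0)&(P[...,0]>=lo)&(P[...,0]<lo+.005)&(abs(P[...,1])<.075)&(P[...,2]>.03)&(P[...,2]<.21)
    if m.sum(): print(round(lo,3),m.sum(),P[m][:,1].min().round(3),P[m][:,1].max().round(3),P[m][:,2].min().round(3),P[m][:,2].max().round(3),np.median(f[m],axis=0))
# target orientation: tool y=down, tool z = +/- stand x
for sg in(1,-1):
    zt=S[:,0]*sg; yt=np.array([0,0,-1.]); xt=np.cross(yt,zt)
    T=np.stack([xt,yt,zt],1); print(sg,"rotvec in tool",R.from_matrix(M.T@T).as_rotvec())
P=st(np.load("scene.npz")["P"]);f=np.load("scene.npz")["f"]
m=(P[...,0]>-.165)&(P[...,0]<-.125)&(abs(P[...,1])<.075)&(P[...,2]>.05)&(P[...,2]<.2)
print("scene grip",m.sum(),P[m].min(0),P[m].max(0),np.median(P[m],axis=0))
for n,c in {"jar":(192,288),"lid":(428,184)}.items(): print(n,np.load("scene.npz")["P"][c[1],c[0]])
E
```

```text
tool axes cols
 [[ 0.443 -0.001 -0.897]
 [ 0.897 -0.001  0.443]
 [-0.001 -1.     0.   ]]
cam in tool [-0.00013299 -0.12251892  0.08147507]
-0.165 1 0.02 0.02 0.165 0.165 [106. 103. 103.]
-0.16 21 0.014 0.029 0.163 0.173 [49. 47. 47.]
-0.155 19 0.013 0.028 0.163 0.176 [19. 19. 21.]
-0.15 12 0.012 0.024 0.164 0.175 [18.  18.5 20. ]
-0.145 12 0.014 0.025 0.167 0.175 [20. 19. 22.]
-0.14 14 0.013 0.025 0.163 0.175 [20.  19.  20.5]
-0.135 15 0.013 0.025 0.162 0.176 [20. 19. 21.]
-0.13 12 0.013 0.023 0.165 0.176 [20.5 19.  21.5]
-0.125 15 0.013 0.024 0.163 0.176 [20. 19. 20.]
-0.12 12 0.013 0.026 0.164 0.174 [16.5 14.  17. ]
-0.115 14 0.013 0.025 0.162 0.174 [46.5 45.  46. ]
-0.11 3 0.016 0.02 0.167 0.171 [102.  99. 100.]
-0.105 56 -0.033 0.026 0.075 0.174 [26.  26.5 27.5]
-0.1 171 -0.033 0.029 0.076 0.178 [40. 39. 40.]
-0.095 83 -0.033 0.026 0.083 0.176 [55. 56. 59.]
-0.09 35 -0.032 0.024 0.079 0.176 [68. 69. 71.]
-0.085 8 -0.007 0.003 0.123 0.134 [53.  53.5 57. ]
-0.08 10 -0.007 0.002 0.124 0.134 [61.  62.  64.5]
-0.075 237 -0.021 0.021 0.03 0.148 [82. 81. 75.]
-0.07 113 -0.023 0.02 0.031 0.149 [109. 107. 100.]
-0.065 70 -0.021 0.01 0.031 0.149 [111. 110. 102.]
-0.06 4 -0.019 -0.006 0.037 0.147 [87.  85.5 80.5]
-0.055 3 -0.052 -0.049 0.13 0.135 [38. 37. 37.]
-0.05 628 -0.055 0.056 0.073 0.183 [55. 54. 54.]
-0.045 235 -0.058 0.057 0.075 0.185 [60. 59. 58.]
1 rotvec in tool [ 1.21549870e-03  2.51697563e+00 -6.44107768e-04]
-1 rotvec in tool [-4.95061545e-04 -6.24616682e-01 -9.34232898e-04]
scene grip 99 [-0.15937557  0.01412329  0.15852837] [-0.12532031  0.02976887  0.17574842] [-0.1441764   0.02452274  0.17034574]
jar [0.42282286 0.18714848 0.05709468]
lid [ 0.49750404 -0.48824414  0.04449767]
```

```bash
cat >> g.py <<'E'
A=np.radians(10)
T=S@np.array([[0,np.sin(A),-np.cos(A)],[1,0,0],[0,-np.cos(A),-np.sin(A)]])
def row(pw,s=None,rot=T):
    s=s or sense();M=R.from_quat(s["tool_rot"]).as_matrix()
    return np.r_[R.from_matrix(M.T@rot).as_rotvec().round(3),(100*M.T@(pw-s["tcp_pos"])).round(2)]
E
python3 - <<'E'
from g import *
print(T)
h=wd([-0.146,0.0196,0.255]);print(h, row(h))
s=sense();r=row(h,s)
E
```

```text
[[-0.16504761  0.1712667  -0.97130171]
 [ 0.9862856   0.02866022 -0.16254016]
 [ 0.         -0.98480775 -0.17364818]]
[ 0.45676737 -0.27446575  0.255     ] [-1.690e-01 -6.230e-01 -5.500e-02 -6.685e+01 -4.600e-01 -5.312e+01]
```

>>> step_arm([
  [-0.01, -0.04, 0, -4.2, 0, -3.3, -1],
  [-0.02, -0.08, -0.01, -8.4, 0, -6.6, -1],
  [-0.03, -0.12, -0.01, -12.5, 0, -10, -1],
  [-0.04, -0.16, -0.01, -16.7, 0, -13.3, -1],
  [-0.05, -0.2, -0.02, -20.9, 0, -16.6, -1],
  [-0.06, -0.23, -0.02, -25, 0, -20, -1],
  [-0.07, -0.27, -0.02, -29.2, 0, -23.2, -1],
  [-0.08, -0.31, -0.03, -33.4, 0, -26.6, -1],
  [-0.1, -0.35, -0.03, -37.6, 0, -29.9, -1],
  [-0.11, -0.39, -0.03, -41.8, -0.2, -33.2, -1],
  [-0.12, -0.43, -0.04, -46, -0.3, -36.5, -1],
  [-0.13, -0.47, -0.04, -50, -0.4, -39.8, -1],
], grip_force=80)

```text
t: 1.75
tcp_pos: [0.4121, -0.0664, 0.2546]
tool_rot: [0.527, 0.538, -0.466, -0.464]
force: [0.4, 0.2, 0.5]
finger_gap: 1.002
```

Run:
```python
from g import *
s=sense();print(s["t"],s["tcp_pos"],s["q"],row(wd([-0.146,0.0196,0.255]),s))
```

```text
1.75 [ 0.4121258  -0.06641292  0.2546174 ] [-0.47739456  0.19377004  2.00084308  0.09438968  0.83320182 -2.12009155] [-3.900e-02 -1.520e-01 -1.600e-02 -2.086e+01  3.800e-01 -4.180e+00]
```

>>> step_arm([
  [-0.01, -0.04, 0, -5, 0, -1, -1],
  [-0.02, -0.08, -0.01, -10, 0.1, -2, -1],
  [-0.03, -0.12, -0.01, -15, 0.2, -3, -1],
  [-0.04, -0.15, -0.02, -20, 0.3, -4, -1],
  [-0.04, -0.15, -0.02, -20.9, 0.4, -4.2, -1],
  [-0.04, -0.15, -0.02, -20.9, 0.4, -4.2, -1],
])

```text
t: 2.5
tcp_pos: [0.4566, -0.2747, 0.2543]
tool_rot: [0.495, 0.585, -0.489, -0.417]
force: [-0.3, 1.5, -0.0]
finger_gap: 1.001
```

Run:
```python
from g import *
s=sense();print(s["t"],s["tcp_pos"],s["q"],s["force"],st(s["tcp_pos"]),row(wd([-0.146,0.0196,0.1655]),s))
c=snapshot("wrist");cv2.imwrite("pics/w1.png",c["frame"][:,:,::-1])
c=snapshot("side");cv2.imwrite("pics/s1.png",cv2.resize(c["frame"][90:340,230:480,::-1],None,fx=2.4,fy=2.4))
```

```text
2.5 [ 0.45656058 -0.27470418  0.25430872] [-0.8316949   0.35782416  1.74561124  0.18365667  0.95449648 -2.6652524 ] [-0.27921414  1.49504102 -0.00796421] [-0.1462433   0.01939898  0.25430872] [ 1.00e-03 -4.00e-03  5.00e-03 -3.00e-02  8.75e+00  1.52e+00]
```

View pics/w1.png

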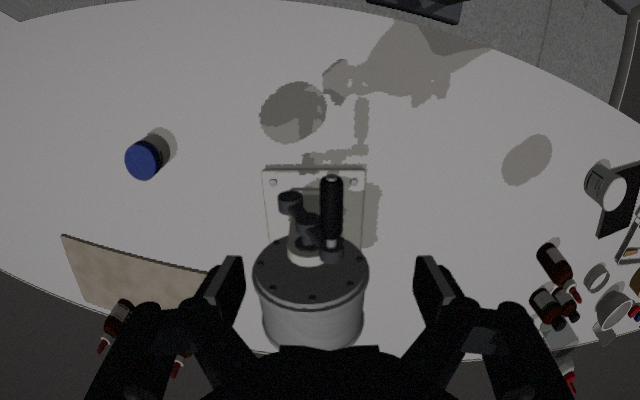

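View pics/s1.png

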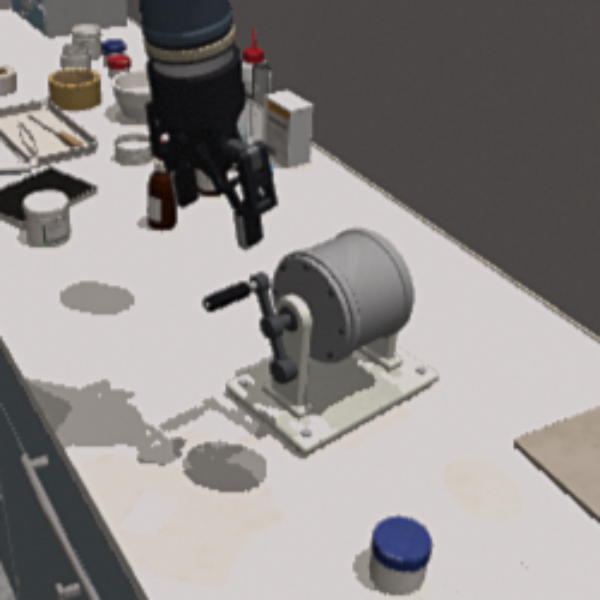

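>>> step_arm([
  [0, 0.02, 0, 0, 3, 0.5, -1],
  [0, 0.04, 0, 0, 6, 1, -1],
  [0, 0.05, 0, 0, 8.7, 1.5, -1],
  [0, 0.05, 0, 0, 8.7, 1.5, -1],
])

```text
t: 3.1
tcp_pos: [0.4554, -0.2695, 0.1647]
tool_rot: [0.503, 0.576, -0.477, -0.433]
force: [-0.6, 0.2, 0.9]
finger_gap: 0.996
```

Run:
```python
from g import *
s=sense();print(s["t"],s["force"],s["q"],st(s["tcp_pos"]))
c=snapshot("wrist");cv2.imwrite("pics/w2.png",c["frame"][:,:,::-1])
c=snapshot("side");cv2.imwrite("pics/s2.png",cv2.resize(c["frame"][150:320,260:430,::-1],None,fx=3.5,fy=3.5))
```

```text
3.1 [-0.6181162   0.20000734  0.90856926] [-0.82658373  0.4949389   1.83956896  0.22441969  0.73413741 -2.67488577] [-0.14655303  0.02468277  0.16473296]
```

View pics/w2.png

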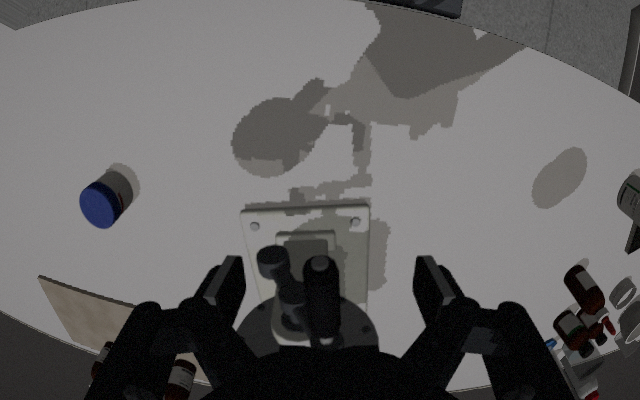

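View pics/s2.png

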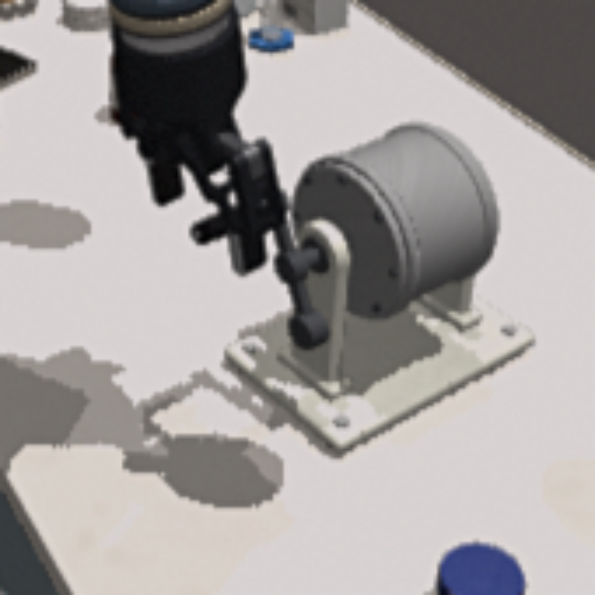

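>>> step_arm([
  [0, 0, 0, -0.5, 0, 0, -1],
  [0, 0, 0, -0.5, 0, 0, 0],
  [0, 0, 0, -0.5, 0, 0, 1],
  [0, 0, 0, -0.5, 0, 0, 1],
  [0, 0, 0, -0.5, 0, 0, 1],
  [0, 0, 0, -0.5, 0, 0, 1],
  [0, 0, 0, -0.5, 0, 0, 1],
  [0, 0, 0, -0.5, 0, 0, 1],
], grip_force=80)

```text
t: 4.2
tcp_pos: [0.4571, -0.2753, 0.167]
tool_rot: [0.504, 0.576, -0.477, -0.432]
force: [-0.4, 4.3, 5.2]
finger_gap: 0.17
```

Run:
```python
from g import *
s=sense();print(s["t"],s["force"]@S,s["q"],st(s["tcp_pos"]),s["finger_gap"])
M=R.from_quat(s["tool_rot"]).as_matrix();print((S.T@M).round(3))
c=snapshot("wrist");cv2.imwrite("pics/w3.png",c["frame"][200:,200:460,::-1])
```

```text
4.2 [0.32969803 4.2801317  5.22816078] [-0.83242854  0.49495649  1.82901734  0.22428609  0.74171149 -2.68061202] [-0.14583015  0.01869335  0.1670159 ] 0.17017080389618558
[[ 0.047  0.174 -0.984]
 [ 0.999  0.008  0.049]
 [ 0.016 -0.985 -0.173]]
```

View pics/w3.png

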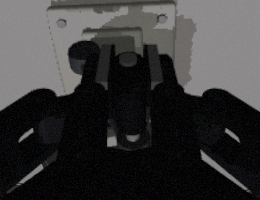

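```bash
cat > nx.py <<'E'
from g import *
import sys,json
s=sense();M=R.from_quat(s["tool_rot"]).as_matrix();p=st(s["tcp_pos"]);F=s["force"]@S
th=np.arctan2(p[1],p[2]-.125)
log=json.load(open("log.json")) if __import__("os").path.exists("log.json") else []
prev=log[-1]["thu"] if log else th
thu=th+2*np.pi*round((prev-th)/(2*np.pi))
log.append(dict(t=s["t"],thu=thu,F=F.tolist(),p=p.tolist(),tag=sys.argv[1]))
json.dump(log,open("log.json","w"))
tq=-(F[1]*np.cos(th)-F[2]*np.sin(th))*.045
print("t %.2f th %.3f r %.4f x %.4f F %s tq %.3f q6 %.3f gap %.3f"%(s["t"],thu,np.hypot(p[1],p[2]-.125),p[0],F.round(1),tq,s["q"][5],s["finger_gap"]))
step=float(sys.argv[2]);n=int(sys.argv[3]); cur=float(sys.argv[4]) if len(sys.argv)>4 else thu
for k in range(1,n+1):
    a=cur+step*k
    d=100*M.T@S@(np.array([-.146,.045*np.sin(a),.125+.045*np.cos(a)])-p)
    print(round(a,2),d.round(2).tolist())
E
python3 nx.py start 0.12 8
```

```text
t 4.25 th 0.419 r 0.0460 x -0.1459 F [0.8 3.6 4.7] tq -0.062 q6 -2.681 gap 0.166
0.54 [0.43, 0.33, 0.09]
0.66 [0.87, 0.64, 0.17]
0.78 [1.27, 0.99, 0.25]
0.9 [1.63, 1.39, 0.34]
1.02 [1.93, 1.83, 0.43]
1.14 [2.18, 2.3, 0.52]
1.26 [2.36, 2.79, 0.62]
1.38 [2.49, 3.31, 0.72]
```

>>> step_arm([
  [0, 0, 0, 0.43, 0.33, 0.09, 1],
  [0, 0, 0, 0.87, 0.64, 0.17, 1],
  [0, 0, 0, 1.27, 0.99, 0.25, 1],
  [0, 0, 0, 1.63, 1.39, 0.34, 1],
])

```text
t: 4.75
tcp_pos: [0.4545, -0.2594, 0.1548]
tool_rot: [0.505, 0.576, -0.477, -0.43]
force: [-2.2, 2.7, 11.6]
finger_gap: 0.175
```

```bash
python3 nx.py + 0.12 4 0.9
```

```text
t 4.75 th 0.864 r 0.0459 x -0.1458 F [-1.7  3.  11.6] tq 0.310 q6 -2.680 gap 0.175
1.02 [0.34, 0.61, 0.15]
1.14 [0.58, 1.08, 0.24]
1.26 [0.77, 1.58, 0.34]
1.38 [0.9, 2.09, 0.44]
```

>>> step_arm([
  [0, 0, 0, 0.34, 0.61, 0.15, 1],
  [0, 0, 0, 0.58, 1.08, 0.24, 1],
  [0, 0, 0, 0.77, 1.58, 0.34, 1],
  [0, 0, 0, 0.9, 2.09, 0.44, 1],
])

```text
t: 5.25
tcp_pos: [0.4528, -0.2496, 0.134]
tool_rot: [0.505, 0.577, -0.477, -0.43]
force: [1.4, 2.5, 5.8]
finger_gap: 0.173
```

```bash
python3 nx.py + 0.12 4 1.38
```

```text
t 5.25 th 1.372 r 0.0456 x -0.1458 F [1.8 2.2 5.8] tq 0.238 q6 -2.695 gap 0.173
1.5 [0.01, 0.57, 0.12]
1.62 [0.0, 1.1, 0.22]
1.74 [-0.06, 1.63, 0.31]
1.86 [-0.19, 2.15, 0.39]
```

>>> step_arm([
  [0, 0, 0, 0.01, 0.57, 0.12, 1],
  [0, 0, 0, 0, 1.1, 0.22, 1],
  [0, 0, 0, -0.06, 1.63, 0.31, 1],
  [0, 0, 0, -0.19, 2.15, 0.39, 1],
])

```text
t: 5.75
tcp_pos: [0.453, -0.2512, 0.1117]
tool_rot: [0.505, 0.577, -0.477, -0.43]
force: [1.1, 3.4, 1.6]
finger_gap: 0.169
```

```bash
python3 nx.py + 0.12 4 1.86
```

```text
t 5.75 th 1.870 r 0.0452 x -0.1458 F [1.7 3.1 1.6] tq 0.111 q6 -2.723 gap 0.169
1.98 [-0.2, 0.45, 0.09]
2.1 [-0.45, 0.92, 0.16]
2.22 [-0.76, 1.36, 0.23]
2.34 [-1.11, 1.76, 0.28]
```

>>> step_arm([
  [0, 0.01, 0, -0.2, 0.45, 0.09, 1],
  [0, 0.02, 0, -0.45, 0.92, 0.16, 1],
  [0, 0.03, 0, -0.76, 1.36, 0.23, 1],
  [0, 0.03, 0, -1.11, 1.76, 0.28, 1],
])

```text
t: 6.25
tcp_pos: [0.4549, -0.2625, 0.0933]
tool_rot: [0.512, 0.57, -0.47, -0.438]
force: [2.3, 2.0, 1.6]
finger_gap: 0.174
```

```bash
python3 nx.py + 0.12 4 2.34
```

```text
t 6.25 th 2.355 r 0.0448 x -0.1458 F [2.6 1.6 1.6] tq 0.102 q6 -2.725 gap 0.174
2.46 [-0.34, 0.32, 0.05]
2.58 [-0.79, 0.63, 0.07]
2.7 [-1.26, 0.88, 0.08]
2.82 [-1.77, 1.07, 0.08]
```

>>> step_arm([
  [0, 0, 0, -0.34, 0.32, 0.05, 1],
  [0, 0, 0, -0.79, 0.63, 0.07, 1],
  [0, 0, 0, -1.26, 0.88, 0.08, 1],
  [0, 0, 0, -1.77, 1.07, 0.08, 1],
])

```text
t: 6.75
tcp_pos: [0.458, -0.2809, 0.0826]
tool_rot: [0.512, 0.57, -0.47, -0.437]
force: [2.0, -0.6, 5.6]
finger_gap: 0.168
```

```bash
python3 nx.py + 0.12 4 2.82
```

```text
t 6.75 th 2.842 r 0.0444 x -0.1459 F [ 1.9 -0.9  5.6] tq 0.034 q6 -2.749 gap 0.168
2.94 [-0.41, 0.16, 0.01]
3.06 [-0.95, 0.23, -0.02]
3.18 [-1.48, 0.24, -0.06]
3.3 [-2.02, 0.19, -0.1]
```

>>> step_arm([
  [0, 0, 0, -0.41, 0.16, 0.01, 1],
  [0, 0, 0, -0.95, 0.23, -0.02, 1],
  [0, 0, 0, -1.48, 0.24, -0.06, 1],
  [0, 0, 0, -2.02, 0.19, -0.1, 1],
])

```text
t: 7.25
tcp_pos: [0.4612, -0.3005, 0.0814]
tool_rot: [0.512, 0.571, -0.47, -0.438]
force: [2.0, 3.9, 10.0]
finger_gap: 0.172
```

```bash
python3 nx.py + 0.12 4 3.3
```

```text
t 7.25 th 3.296 r 0.0442 x -0.1459 F [ 2.6  3.5 10. ] tq 0.088 q6 -2.761 gap 0.172
3.42 [-0.55, -0.04, -0.04]
3.54 [-1.06, -0.22, -0.11]
3.66 [-1.54, -0.46, -0.19]
3.78 [-1.98, -0.75, -0.28]
```

>>> step_arm([
  [0, 0, 0, -0.55, -0.06, -0.05, 1],
  [0, 0, 0, -1.05, -0.25, -0.12, 1],
  [0, 0, 0, -1.53, -0.5, -0.2, 1],
  [0, 0, 0, -1.96, -0.8, -0.29, 1],
])

```text
t: 7.75
tcp_pos: [0.464, -0.3182, 0.0888]
tool_rot: [0.511, 0.571, -0.469, -0.439]
force: [4.8, 4.4, -1.3]
finger_gap: 0.17
```

```bash
python3 nx.py + 0.12 4 3.78
```

```text
t 7.75 th 3.741 r 0.0438 x -0.1460 F [ 5.5  3.6 -1.3] tq 0.166 q6 -2.760 gap 0.170
3.9 [-0.61, -0.35, -0.11]
4.02 [-0.97, -0.74, -0.21]
4.14 [-1.28, -1.18, -0.31]
4.26 [-1.53, -1.64, -0.41]
```

>>> step_arm([
  [0, 0, 0, -0.55, -0.4, -0.12, 1],
  [0, 0, 0, -0.9, -0.8, -0.22, 1],
  [0, 0, 0, -1.21, -1.24, -0.32, 1],
  [0, 0, 0, -1.46, -1.7, -0.42, 1],
])

```text
t: 8.25
tcp_pos: [0.4664, -0.3322, 0.1047]
tool_rot: [0.51, 0.572, -0.469, -0.44]
force: [5.9, 1.9, -6.4]
finger_gap: 0.175
```

```bash
sed -i 's/\.045\*np.sin(a),.125+/.0007+.045*np.sin(a),.1257+/' nx.py; python3 nx.py + 0.12 4 4.26
```

```text
t 8.25 th 4.231 r 0.0439 x -0.1461 F [ 6.2  0.9 -6.4] tq 0.273 q6 -2.750 gap 0.175
4.38 [-0.28, -0.63, -0.14]
4.5 [-0.41, -1.14, -0.24]
4.62 [-0.48, -1.67, -0.34]
4.74 [-0.48, -2.2, -0.43]
```

>>> step_arm([
  [0, 0, 0, -0.28, -0.63, -0.14, 1],
  [0, 0, 0, -0.41, -1.14, -0.24, 1],
  [0, 0, 0, -0.48, -1.67, -0.34, 1],
  [0, 0, 0, -0.48, -2.2, -0.43, 1],
])

```text
t: 8.75
tcp_pos: [0.4672, -0.3375, 0.1255]
tool_rot: [0.51, 0.572, -0.468, -0.441]
force: [6.1, -0.6, -8.8]
finger_gap: 0.176
```

```bash
python3 nx.py + 0.12 4 4.74
```

```text
t 8.75 th 4.725 r 0.0443 x -0.1461 F [ 5.9 -1.6 -8.8] tq 0.397 q6 -2.734 gap 0.176
4.86 [0.07, -0.66, -0.12]
4.98 [0.19, -1.18, -0.2]
5.1 [0.38, -1.68, -0.28]
5.22 [0.62, -2.16, -0.35]
```

>>> step_arm([
  [0, 0, 0, 0.07, -0.66, -0.12, 1],
  [0, 0, 0, 0.19, -1.18, -0.2, 1],
  [0, 0, 0, 0.38, -1.68, -0.28, 1],
  [0, 0, 0, 0.62, -2.16, -0.35, 1],
])

```text
t: 9.25
tcp_pos: [0.4665, -0.3328, 0.1462]
tool_rot: [0.51, 0.571, -0.468, -0.441]
force: [4.7, -2.5, -9.5]
finger_gap: 0.175
```

```bash
python3 nx.py + 0.12 4 5.22
```

```text
t 9.25 th 5.204 r 0.0448 x -0.1460 F [ 4.3 -3.2 -9.5] tq 0.447 q6 -2.713 gap 0.175
5.34 [0.4, -0.58, -0.08]
5.46 [0.75, -0.99, -0.12]
5.58 [1.15, -1.35, -0.16]
5.7 [1.58, -1.67, -0.18]
```

>>> step_arm([
  [0, 0, 0, 0.4, -0.58, -0.08, 1],
  [0, 0, 0, 0.75, -0.99, -0.12, 1],
  [0, 0, 0, 1.15, -1.35, -0.16, 1],
  [0, 0, 0, 1.58, -1.67, -0.18, 1],
])

```text
t: 9.75
tcp_pos: [0.4643, -0.3197, 0.1621]
tool_rot: [0.511, 0.57, -0.469, -0.44]
force: [4.7, -5.4, -10.9]
finger_gap: 0.173
```

```bash
python3 nx.py + 0.12 4 5.7
```

```text
t 9.75 th 5.666 r 0.0455 x -0.1460 F [  3.7  -6.1 -10.9] tq 0.507 q6 -2.691 gap 0.173
5.82 [0.69, -0.38, -0.01]
5.94 [1.19, -0.58, -0.01]
6.06 [1.71, -0.72, 0.0]
6.18 [2.25, -0.81, 0.03]
```

>>> step_arm([
  [0, 0, 0, 0.69, -0.38, -0.01, 1],
  [0, 0, 0, 1.19, -0.58, -0.01, 1],
  [0, 0, 0, 1.71, -0.72, 0, 1],
  [0, 0, 0, 2.25, -0.81, 0.03, 1],
])

```text
t: 10.25
tcp_pos: [0.4615, -0.3021, 0.1701]
tool_rot: [0.514, 0.568, -0.471, -0.437]
force: [2.9, -9.5, -7.2]
finger_gap: 0.173
```

```bash
python3 nx.py + 0.12 4 6.18
```

```text
t 10.25 th 6.098 r 0.0459 x -0.1459 F [ 1.3 -9.9 -7.2] tq 0.497 q6 -2.669 gap 0.173
6.3 [0.99, -0.06, 0.08]
6.42 [1.52, -0.02, 0.13]
6.54 [2.05, 0.08, 0.18]
6.66 [2.56, 0.25, 0.25]
```

>>> step_arm([
  [0, 0, 0, 0.99, -0.06, 0.08, 1],
  [0, 0, 0, 1.52, -0.02, 0.13, 1],
  [0, 0, 0, 2.05, 0.08, 0.18, 1],
  [0, 0, 0, 2.56, 0.25, 0.25, 1],
])

```text
t: 10.75
tcp_pos: [0.4584, -0.2827, 0.1695]
tool_rot: [0.518, 0.566, -0.473, -0.433]
force: [-4.0, -9.0, 11.2]
finger_gap: 0.173
```

```bash
python3 nx.py + 0.12 4 6.66
```

```text
t 10.75 th 6.531 r 0.0459 x -0.1458 F [-5.4 -8.2 11.2] tq 0.481 q6 -2.650 gap 0.173
6.78 [1.08, 0.4, 0.18]
6.9 [1.54, 0.68, 0.27]
7.02 [1.96, 1.0, 0.36]
7.14 [2.34, 1.38, 0.45]
```

>>> step_arm([
  [0, 0, 0, 1.08, 0.4, 0.18, 1],
  [0, 0, 0, 1.54, 0.68, 0.27, 1],
  [0, 0, 0, 1.96, 1.0, 0.36, 1],
  [0, 0, 0, 2.34, 1.38, 0.45, 1],
])

```text
t: 11.25
tcp_pos: [0.4547, -0.2609, 0.1568]
tool_rot: [0.519, 0.566, -0.473, -0.431]
force: [-0.6, 0.1, 10.3]
finger_gap: 0.177
```

```bash
python3 nx.py + 0.12 4 7.14
cat > an.py <<'E'
from g import *
import json
L=[l for l in json.load(open("log.json")) if l["tag"] in "+-"]
Pm=np.array([l["p"] for l in L]);y,z=Pm[:,1],Pm[:,2]
c=np.linalg.lstsq(np.c_[2*y,2*z,np.ones(len(y))],y**2+z**2,rcond=None)[0];r=np.sqrt(c[2]+c[0]**2+c[1]**2)
print("centre",c[:2],"r",r)
th=np.array([l["thu"] for l in L]);F=np.array([l["F"] for l in L]);sg=np.array([1 if l["tag"]=="+" else -1 for l in L])
a=np.arctan2(y-c[0],z-c[1])
tq=-(F[:,1]*np.cos(a)-F[:,2]*np.sin(a))*.045
X=np.c_[sg,np.sin(a),np.cos(a)]
for m in [np.ones(len(L),bool),sg>0,sg<0]:
    if m.sum()<5: continue
    k=np.linalg.lstsq(X[m],tq[m],rcond=None)[0];e=tq[m]-X[m]@k
    # hand torque = fr*sg - W*sin(a+phi): weight dir angle (from top, toward +y) = a+phi; gravity torque +W sin
    W=np.hypot(k[1],k[2]); phi=np.arctan2(-k[2],-k[1])
    print("fric %.3f W %.3f phi %.1f deg resid %.3f; heavy down at a=%.3f rad"%(k[0],W,np.degrees(phi),e.std(),(np.pi-phi)%(2*np.pi)), e.round(3))
E
python3 an.py
```

```text
t 11.25 th 7.091 r 0.0460 x -0.1458 F [-0.5  0.2 10.3] tq 0.330 q6 -2.642 gap 0.177
7.26 [0.47, 0.57, 0.16]
7.38 [0.74, 1.02, 0.26]
7.5 [0.96, 1.51, 0.37]
7.62 [1.12, 2.01, 0.47]
centre [0.00059388 0.12588151] r 0.04497058384119615
fric 0.281 W 0.229 phi -64.2 deg resid 0.018; heavy down at a=4.262 rad [-0.024  0.02  -0.008  0.039 -0.025 -0.01  -0.001  0.001  0.017 -0.015
  0.006 -0.002  0.02  -0.018]
fric 0.281 W 0.229 phi -64.2 deg resid 0.018; heavy down at a=4.262 rad [-0.024  0.02  -0.008  0.039 -0.025 -0.01  -0.001  0.001  0.017 -0.015
  0.006 -0.002  0.02  -0.018]
```

```bash
sed -i 's/\.0007+.045/.0006+.045/;s/\.1257+/.1259+/' nx.py; python3 nx.py e -0.12 4 7.14
```

```text
t 11.25 th 7.091 r 0.0460 x -0.1458 F [-0.5  0.2 10.3] tq 0.330 q6 -2.642 gap 0.177
7.02 [-0.25, -0.24, -0.04]
6.9 [-0.67, -0.56, -0.14]
6.78 [-1.13, -0.83, -0.22]
6.66 [-1.61, -1.05, -0.3]
```

>>> step_arm([
  [0, 0, 0, -0.25, -0.24, -0.04, 1],
  [0, 0, 0, -0.67, -0.56, -0.14, 1],
  [0, 0, 0, -1.13, -0.83, -0.22, 1],
  [0, 0, 0, -1.61, -1.05, -0.3, 1],
])

```text
t: 11.75
tcp_pos: [0.457, -0.2753, 0.1671]
tool_rot: [0.518, 0.567, -0.473, -0.432]
force: [4.6, 4.5, -1.3]
finger_gap: 0.173
```

```bash
python3 nx.py - -0.12 4 6.66
```

```text
t 11.75 th 6.701 r 0.0461 x -0.1459 F [ 5.2  3.7 -1.3] tq -0.178 q6 -2.648 gap 0.173
6.54 [-0.67, -0.22, -0.08]
6.42 [-1.2, -0.31, -0.14]
6.3 [-1.73, -0.35, -0.19]
6.18 [-2.27, -0.32, -0.23]
```

>>> step_arm([
  [0, 0, 0, -0.67, -0.22, -0.08, 1],
  [0, 0, 0, -1.2, -0.31, -0.14, 1],
  [0, 0, 0, -1.73, -0.35, -0.19, 1],
  [0, 0, 0, -2.27, -0.32, -0.23, 1],
])

```text
t: 12.25
tcp_pos: [0.4607, -0.2981, 0.1706]
tool_rot: [0.518, 0.567, -0.473, -0.432]
force: [3.8, 1.8, -0.2]
finger_gap: 0.172
```

```bash
python3 nx.py - -0.12 4 6.18
```

```text
t 12.25 th 6.188 r 0.0458 x -0.1460 F [ 4.1  1.1 -0.2] tq -0.050 q6 -2.665 gap 0.172
6.06 [-0.5, 0.09, -0.02]
5.94 [-1.02, 0.25, -0.03]
5.82 [-1.51, 0.46, -0.03]
5.7 [-1.98, 0.73, -0.02]
```

>>> step_arm([
  [0, 0, 0, -0.5, 0.09, -0.02, 1],
  [0, 0, 0, -1.02, 0.25, -0.03, 1],
  [0, 0, 0, -1.51, 0.46, -0.03, 1],
  [0, 0, 0, -1.98, 0.73, -0.02, 1],
])

```text
t: 12.75
tcp_pos: [0.464, -0.3179, 0.1632]
tool_rot: [0.518, 0.567, -0.473, -0.432]
force: [2.9, 1.7, -0.4]
finger_gap: 0.174
```

```bash
python3 nx.py - -0.12 4 5.7
```

```text
t 12.75 th 5.713 r 0.0454 x -0.1460 F [ 3.1  1.2 -0.4] tq -0.035 q6 -2.686 gap 0.174
5.58 [-0.4, 0.3, 0.02]
5.46 [-0.79, 0.67, 0.06]
5.34 [-1.13, 1.09, 0.11]
5.22 [-1.42, 1.54, 0.17]
```

>>> step_arm([
  [0, 0, 0, -0.4, 0.3, 0.02, 1],
  [0, 0, 0, -0.79, 0.67, 0.06, 1],
  [0, 0, 0, -1.13, 1.09, 0.11, 1],
  [0, 0, 0, -1.42, 1.54, 0.17, 1],
])

```text
t: 13.25
tcp_pos: [0.4663, -0.3321, 0.1474]
tool_rot: [0.518, 0.567, -0.473, -0.432]
force: [4.1, 2.4, 1.8]
finger_gap: 0.171
```

```bash
python3 nx.py - -0.12 4 5.22
```

```text
t 13.25 th 5.237 r 0.0448 x -0.1461 F [4.4 1.7 1.8] tq -0.109 q6 -2.708 gap 0.171
5.1 [-0.22, 0.45, 0.06]
4.98 [-0.4, 0.96, 0.14]
4.86 [-0.51, 1.48, 0.22]
4.74 [-0.56, 2.01, 0.32]
```

>>> step_arm([
  [0, 0, 0, -0.22, 0.45, 0.06, 1],
  [0, 0, 0, -0.4, 0.96, 0.14, 1],
  [0, 0, 0, -0.51, 1.48, 0.22, 1],
  [0, 0, 0, -0.56, 2.01, 0.32, 1],
])

```text
t: 13.75
tcp_pos: [0.4673, -0.3375, 0.1269]
tool_rot: [0.518, 0.567, -0.473, -0.433]
force: [2.9, 3.3, 2.1]
finger_gap: 0.175
```

```bash
python3 nx.py - -0.12 4 4.74
```

```text
t 13.75 th 4.755 r 0.0444 x -0.1461 F [3.4 2.8 2.1] tq -0.098 q6 -2.728 gap 0.175
4.62 [0.01, 0.51, 0.09]
4.5 [0.09, 1.03, 0.19]
4.38 [0.24, 1.54, 0.29]
4.26 [0.44, 2.03, 0.4]
```

>>> step_arm([
  [0, 0, 0, 0.01, 0.51, 0.09, 1],
  [0, 0, 0, 0.09, 1.03, 0.19, 1],
  [0, 0, 0, 0.24, 1.54, 0.29, 1],
  [0, 0, 0, 0.44, 2.03, 0.4, 1],
])

```text
t: 14.25
tcp_pos: [0.4666, -0.3332, 0.1063]
tool_rot: [0.518, 0.567, -0.473, -0.432]
force: [1.6, 3.4, 7.7]
finger_gap: 0.171
```

```bash
python3 nx.py - -0.12 4 4.26; python3 an.py
```

```text
t 14.25 th 4.275 r 0.0441 x -0.1460 F [2.2 3.1 7.7] tq -0.254 q6 -2.744 gap 0.171
4.14 [0.27, 0.47, 0.1]
4.02 [0.59, 0.89, 0.21]
3.9 [0.95, 1.28, 0.3]
3.78 [1.36, 1.61, 0.4]
centre [0.00060859 0.12589212] r 0.04497324835275302
fric 0.278 W 0.232 phi -61.2 deg resid 0.025; heavy down at a=4.210 rad [-0.01   0.035  0.005  0.048 -0.022 -0.013 -0.008 -0.009  0.008 -0.021
  0.005  0.002  0.029 -0.005 -0.041  0.014  0.013 -0.025  0.066  0.015]
fric 0.281 W 0.229 phi -64.2 deg resid 0.018; heavy down at a=4.262 rad [-0.024  0.02  -0.008  0.039 -0.025 -0.01  -0.001  0.001  0.017 -0.015
  0.007 -0.002  0.02  -0.018]
fric 0.288 W 0.249 phi -53.3 deg resid 0.028; heavy down at a=4.071 rad [-0.012  0.024  0.005 -0.047  0.039 -0.01 ]
```

>>> step_arm([
  [0, 0, 0, 0.27, 0.47, 0.1, 1],
  [0, 0, 0, 0.59, 0.89, 0.21, 1],
  [0, 0, 0, 0.95, 1.28, 0.3, 1],
  [0, 0, 0, 1.36, 1.61, 0.4, 1],
])

```text
t: 14.75
tcp_pos: [0.4647, -0.3213, 0.091]
tool_rot: [0.519, 0.566, -0.473, -0.431]
force: [-1.5, 0.7, 13.2]
finger_gap: 0.172
```

```bash
python3 nx.py - -0.12 4 3.78
```

```text
t 14.75 th 3.829 r 0.0440 x -0.1459 F [-1.4  1.  13.2] tq -0.344 q6 -2.754 gap 0.172
3.66 [0.62, 0.4, 0.13]
3.54 [1.11, 0.63, 0.21]
3.42 [1.61, 0.79, 0.28]
3.3 [2.14, 0.9, 0.34]
```

>>> step_arm([
  [0, 0, 0, 0.62, 0.4, 0.13, 1],
  [0, 0, 0, 1.11, 0.63, 0.21, 1],
  [0, 0, 0, 1.61, 0.79, 0.28, 1],
  [0, 0, 0, 2.14, 0.9, 0.34, 1],
])

```text
t: 15.25
tcp_pos: [0.4622, -0.306, 0.0828]
tool_rot: [0.523, 0.564, -0.476, -0.426]
force: [-4.4, -9.0, 5.3]
finger_gap: 0.17
```

```bash
python3 nx.py - -0.12 4 3.3
```

```text
t 15.25 th 3.428 r 0.0440 x -0.1458 F [-5.8 -8.1  5.3] tq -0.418 q6 -2.756 gap 0.170
3.18 [1.13, 0.15, 0.13]
3.06 [1.67, 0.12, 0.17]
2.94 [2.2, 0.03, 0.19]
2.82 [2.71, -0.12, 0.21]
```

>>> step_arm([
  [0, 0, 0, 1.13, 0.15, 0.13, 1],
  [0, 0, 0, 1.67, 0.12, 0.17, 1],
  [0, 0, 0, 2.2, 0.03, 0.19, 1],
  [0, 0, 0, 2.71, -0.12, 0.21, 1],
])

```text
t: 15.75
tcp_pos: [0.4585, -0.2841, 0.082]
tool_rot: [0.526, 0.562, -0.477, -0.423]
force: [3.9, -8.0, -13.2]
finger_gap: 0.173
```

```bash
python3 nx.py - -0.12 4 2.82
```

```text
t 15.75 th 2.918 r 0.0441 x -0.1459 F [  2.6  -8.6 -13.2] tq -0.508 q6 -2.743 gap 0.173
2.7 [0.99, -0.35, 0.03]
2.58 [1.46, -0.63, 0.01]
2.46 [1.89, -0.95, -0.01]
2.34 [2.27, -1.33, -0.05]
```

>>> step_arm([
  [0, 0, 0, 0.99, -0.35, 0.03, 1],
  [0, 0, 0, 1.46, -0.63, 0.01, 1],
  [0, 0, 0, 1.89, -0.95, -0.01, 1],
  [0, 0, 0, 2.27, -1.33, -0.05, 1],
])

```text
t: 16.25
tcp_pos: [0.455, -0.2631, 0.0929]
tool_rot: [0.527, 0.562, -0.478, -0.423]
force: [6.8, -0.8, -13.3]
finger_gap: 0.175
```

```bash
python3 nx.py - -0.12 4 2.34
```

```text
t 16.25 th 2.371 r 0.0447 x -0.1459 F [  6.5  -1.9 -13.3] tq -0.478 q6 -2.710 gap 0.175
2.22 [0.51, -0.59, -0.06]
2.1 [0.8, -1.04, -0.12]
1.98 [1.03, -1.53, -0.19]
1.86 [1.2, -2.03, -0.27]
```

>>> step_arm([
  [0, 0, 0, 0.51, -0.59, -0.06, 1],
  [0, 0, 0, 0.8, -1.04, -0.12, 1],
  [0, 0, 0, 1.03, -1.53, -0.19, 1],
  [0, 0, 0, 1.2, -2.03, -0.27, 1],
])

```text
t: 16.75
tcp_pos: [0.453, -0.251, 0.1115]
tool_rot: [0.526, 0.561, -0.479, -0.423]
force: [7.7, 0.2, -10.0]
finger_gap: 0.172
```

```bash
python3 nx.py - -0.12 4 1.86
```

```text
t 16.75 th 1.872 r 0.0454 x -0.1459 F [  7.6  -1.1 -10. ] tq -0.446 q6 -2.672 gap 0.172
1.74 [0.14, -0.68, -0.1]
1.62 [0.18, -1.21, -0.2]
1.5 [0.16, -1.74, -0.3]
1.38 [0.08, -2.26, -0.4]
```

>>> step_arm([
  [0, 0, 0, 0.14, -0.68, -0.1, 1],
  [0, 0, 0, 0.18, -1.21, -0.2, 1],
  [0, 0, 0, 0.16, -1.74, -0.3, 1],
  [0, 0, 0, 0.08, -2.26, -0.4, 1],
])

```text
t: 17.25
tcp_pos: [0.4527, -0.2493, 0.1332]
tool_rot: [0.526, 0.561, -0.479, -0.423]
force: [6.1, 2.8, -7.2]
finger_gap: 0.172
```

```bash
python3 nx.py - -0.12 4 1.38; python3 an.py
```

```text
t 17.25 th 1.392 r 0.0459 x -0.1459 F [ 6.4  1.7 -7.2] tq -0.332 q6 -2.642 gap 0.172
1.26 [-0.19, -0.63, -0.12]
1.14 [-0.4, -1.12, -0.23]
1.02 [-0.66, -1.58, -0.33]
0.9 [-0.99, -2.0, -0.43]
centre [0.00061751 0.12590137] r 0.04497864065912684
fric 0.274 W 0.227 phi -61.4 deg resid 0.023; heavy down at a=4.213 rad [-0.006  0.037  0.005  0.047 -0.023 -0.013 -0.005 -0.004  0.015 -0.012
  0.014  0.01   0.036  0.    -0.042  0.015  0.014 -0.025  0.065  0.012
  0.016  0.014 -0.008  0.025 -0.004  0.018]
fric 0.281 W 0.229 phi -64.2 deg resid 0.018; heavy down at a=4.262 rad [-0.024  0.02  -0.008  0.039 -0.025 -0.01  -0.001  0.001  0.017 -0.015
  0.007 -0.002  0.02  -0.018]
fric 0.267 W 0.224 phi -57.9 deg resid 0.024; heavy down at a=4.152 rad [-0.036  0.016  0.01  -0.036  0.049 -0.008 -0.005 -0.005 -0.022  0.018
 -0.004  0.023]
```

```bash
python3 nx.py e 0.14 11 1.33
```

```text
t 17.25 th 1.392 r 0.0459 x -0.1459 F [ 6.4  1.7 -7.2] tq -0.332 q6 -2.642 gap 0.172
1.47 [0.03, 0.27, 0.06]
1.61 [0.07, 0.88, 0.18]
1.75 [0.02, 1.5, 0.29]
1.89 [-0.12, 2.11, 0.39]
2.03 [-0.34, 2.69, 0.48]
2.17 [-0.64, 3.24, 0.56]
2.31 [-1.02, 3.74, 0.62]
2.45 [-1.46, 4.18, 0.67]
2.59 [-1.96, 4.57, 0.7]
2.73 [-2.51, 4.88, 0.71]
2.87 [-3.09, 5.11, 0.71]
```

>>> step_arm([
  [0, 0, 0, 0.03, 0.27, 0.06, 1],
  [0, 0, 0, 0.07, 0.88, 0.18, 1],
  [0, 0, 0, 0.02, 1.5, 0.29, 1],
  [0, 0, 0, -0.12, 2.11, 0.39, 1],
  [0, 0, 0, -0.34, 2.69, 0.48, 1],
  [0, 0, 0, -0.64, 3.24, 0.56, 1],
  [0, 0, 0, -1.02, 3.74, 0.62, 1],
  [0, 0, 0, -1.46, 4.18, 0.67, 1],
  [0, 0, 0, -1.96, 4.57, 0.7, 1],
  [0, 0, 0, -2.51, 4.88, 0.71, 1],
  [0, 0, 0, -3.09, 5.11, 0.71, 1],
])

```text
t: 18.62
tcp_pos: [0.4581, -0.2819, 0.0823]
tool_rot: [0.526, 0.561, -0.479, -0.423]
force: [4.2, 1.3, 2.8]
finger_gap: 0.169
```

```bash
python3 nx.py + 0.121 11 2.87
```

```text
t 18.62 th 2.865 r 0.0443 x -0.1459 F [4.3 0.6 2.8] tq 0.059 q6 -2.734 gap 0.169
2.99 [-0.47, 0.11, -0.01]
3.11 [-1.01, 0.18, -0.04]
3.23 [-1.55, 0.19, -0.08]
3.35 [-2.09, 0.13, -0.13]
3.48 [-2.62, 0.01, -0.2]
3.6 [-3.12, -0.18, -0.27]
3.72 [-3.6, -0.42, -0.35]
3.84 [-4.05, -0.72, -0.44]
3.96 [-4.45, -1.07, -0.54]
4.08 [-4.81, -1.47, -0.64]
4.2 [-5.12, -1.9, -0.75]
```

>>> step_arm([
  [0, 0, 0, -0.47, 0.11, -0.01, 1],
  [0, 0, 0, -1.01, 0.18, -0.04, 1],
  [0, 0, 0, -1.55, 0.19, -0.08, 1],
  [0, 0, 0, -2.09, 0.13, -0.13, 1],
  [0, 0, 0, -2.62, 0.01, -0.2, 1],
  [0, 0, 0, -3.12, -0.18, -0.27, 1],
  [0, 0, 0, -3.6, -0.42, -0.35, 1],
  [0, 0, 0, -4.05, -0.72, -0.44, 1],
  [0, 0, 0, -4.45, -1.07, -0.54, 1],
  [0, 0, 0, -4.81, -1.47, -0.64, 1],
  [0, 0, 0, -5.12, -1.9, -0.75, 1],
])

```text
t: 20.0
tcp_pos: [0.4661, -0.3312, 0.1029]
tool_rot: [0.525, 0.562, -0.478, -0.424]
force: [6.1, 3.1, -6.0]
finger_gap: 0.172
```

```bash
python3 nx.py + 0 1 4.2
```

```text
t 20.00 th 4.184 r 0.0439 x -0.1461 F [ 6.5  2.1 -6. ] tq 0.282 q6 -2.737 gap 0.172
4.2 [-0.08, -0.09, -0.03]
```

>>> step_arm([
  [0, 0, 0, -0.08, -0.09, -0.03, 1],
  [0, 0, 0, -0.08, -0.09, -0.03, 0.3],
  [0, 0, 0, -0.08, -0.09, -0.03, 0.3],
  [0, 0, 0, -0.08, -0.09, -0.03, 0.3],
  [0, 0, 0, -0.08, -0.09, -0.03, 0.3],
  [0, 0, 0, -0.08, -0.09, -0.03, 0.3],
  [0, 0, 0, -0.08, -0.09, -0.03, 0.3],
  [0, 0, 0, -0.08, -0.09, -0.03, 0.3],
  [0, 0, 0, -0.08, -0.09, -0.03, 0.3],
])

```text
t: 21.12
tcp_pos: [0.4664, -0.3319, 0.1039]
tool_rot: [0.525, 0.562, -0.478, -0.424]
force: [-0.8, 0.5, -0.1]
finger_gap: 0.351
```

```bash
python3 nx.py b 0 1 4.2
python3 - <<'E'
from g import *
for i in range(6):
    c=snapshot("wrist"); s=sense(); print(s["force"]@S, st(s["tcp_pos"]),s["finger_gap"])
cv2.imwrite("pics/w5.png",c["frame"][:,:,::-1])
E
```

```text
t 21.12 th 4.212 r 0.0440 x -0.1460 F [-0.7  0.6 -0.1] tq 0.019 q6 -2.737 gap 0.351
4.2 [0.0, 0.0, 0.0]
[-0.71574222 -0.31910367  0.06219603] [-0.14598947 -0.03866235  0.10388741] 0.35054937043809653
[ 0.77647484 -0.15198436 -0.11482962] [-0.14599971 -0.03864346  0.10387465] 0.35281803499087316
[ 0.16174579 -0.7651519  -0.60188803] [-0.14600038 -0.0386194   0.10385657] 0.3508996626141961
[-0.15951078  0.32780385  0.02419801] [-0.1460011  -0.03864563  0.10387471] 0.35059835472166145
[ 0.11120312 -0.69510199  0.47265248] [-0.14603786 -0.03865912  0.10387191] 0.35012430347771367
[-0.30465629  0.28187452 -0.5255131 ] [-0.1460289  -0.03862223  0.10384906] 0.3510223776554061
```

View pics/w5.png

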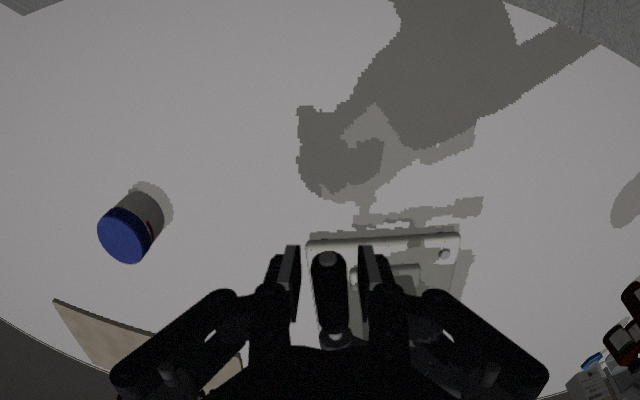

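>>> step_arm([
  [0, 0, 0, 0, 0, 0, 1],
  [0, 0, 0, 0, 0, 0, 1],
  [0, 0, 0, 0, 0, 0, 1],
  [0, 0, 0, 0, 0, 0, 1],
  [0, 0, 0, 0, 0, 0, 1],
  [0, 0, 0, 0, 0, 0, 1],
], grip_force=80)

```text
t: 22.18
tcp_pos: [0.4663, -0.3316, 0.104]
tool_rot: [0.525, 0.562, -0.478, -0.424]
force: [-1.0, 3.0, 5.0]
finger_gap: 0.174
```

```bash
python3 nx.py b 0 1 4.21; python3 an.py
python3 - <<'E'
from g import *
s=sense();p=st(s["tcp_pos"]);print("a",np.arctan2(p[1]-.0006,p[2]-.1259)%(2*np.pi),s["qd"].round(4))
c=snapshot("side");P=st(cloud(c));f=c["frame"];cv2.imwrite("pics/s6.png",cv2.resize(f[150:320,260:430,::-1],None,fx=3.5,fy=3.5))
# far end of crank arm (knob) : dark pts at crank plane
m=(c["z_map"]>0)&(P[...,0]>-.11)&(P[...,0]<-.09)&(np.hypot(P[...,1],P[...,2]-.125)<.065)&(f.max(-1)<75)
q=P[m];q=q[(q[:,2]-.125)*np.cos(4.21)+q[:,1]*np.sin(4.21)<-.03];print("counter knob",len(q),q.mean(0) if len(q) else 0)
s2=snapshot("scene");cv2.imwrite("pics/sc6.png",s2["frame"][:,:,::-1])
E
```

```text
t 22.18 th 4.211 r 0.0437 x -0.1460 F [-0.5  3.1  5. ] tq -0.130 q6 -2.737 gap 0.174
4.21 [-0.05, -0.02, -0.01]
centre [0.00062692 0.12590132] r 0.044976708063889335
fric 0.275 W 0.227 phi -61.1 deg resid 0.022; heavy down at a=4.207 rad [-0.005  0.038  0.005  0.046 -0.024 -0.014 -0.007 -0.006  0.013 -0.014
  0.013  0.01   0.036  0.001 -0.04   0.016  0.015 -0.025  0.065  0.012
  0.015  0.013 -0.008  0.026 -0.002  0.02   0.001  0.014]
fric 0.282 W 0.229 phi -63.6 deg resid 0.018; heavy down at a=4.252 rad [-0.023  0.021 -0.007  0.039 -0.027 -0.013 -0.004 -0.003  0.013 -0.017
  0.005 -0.003  0.02  -0.017 -0.001  0.017]
fric 0.267 W 0.224 phi -57.9 deg resid 0.024; heavy down at a=4.152 rad [-0.036  0.016  0.01  -0.036  0.049 -0.008 -0.005 -0.005 -0.022  0.018
 -0.004  0.023]
a 4.199503909510127 [-0.0014 -0.0001  0.0005  0.0002 -0.0001  0.0007]
counter knob 0 0
```

View pics/s6.png

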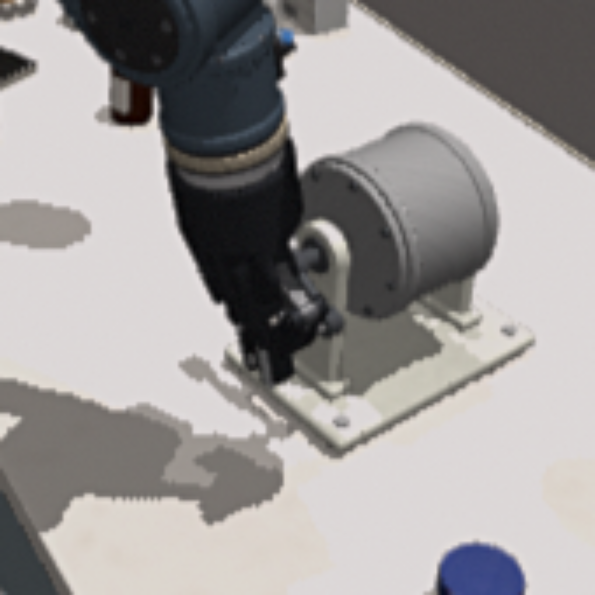

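View pics/sc6.png

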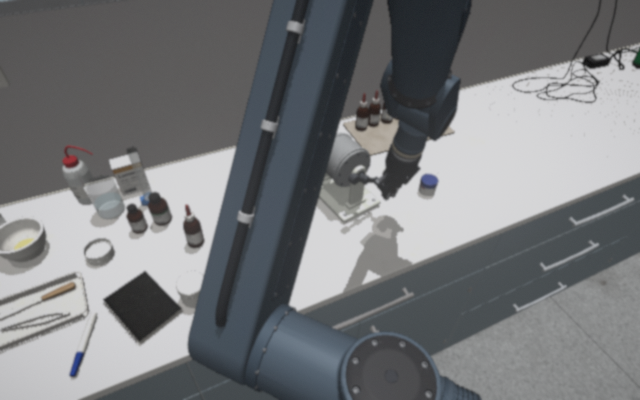

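Run:
```python
from station import *
print(sign_off()); s=sense(); print(s["t"],s["finger_gap"],s["force"])
```

```text
the job is handed in; nothing more can be done
None
the job is handed in; nothing more can be done
```

I turned the drum about 1.06 turns one way (joint angle about 0.42 to 7.09 rad) and then back through nearly a whole turn. I set it where the forces put the heavy side straight down, and handed it in at about 22 s with the hand grip still pinched at 80 N.

- **Heavy side:** a fit over 28 force readings puts it straight down at a crank angle of 4.21 rad, with a pull of 0.227 N m and drag of 0.275 N m. The drum rests at 4.20 rad.
- **Disagreement:** the two turning directions alone gave 4.25 and 4.15 rad, about 6° apart. I used the combined fit, which sits between them, each within about 3° of where the drum rests and well inside the 15° allowed.
- **Sensor zero:** I let go at the target for about a second to check it. The force read near zero, with about 0.5 N of noise. I then gripped again.
- **Last checks:** joint speeds were about 0, the finger opening was 0.17 (on the grip), and the grasp point was about 12 mm from the middle of the grip. The last joint came within about 0.09 rad of its limit but did not pass it. In the last scene picture the jars and the dropper bottle stand where they began.
- **Not checked:** I looked for the far end of the crank arm in the side camera to confirm the angle by eye, but the hand hid it. The rest angle therefore comes from the arm's own position.

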